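Pack the dilution kit tray

TASK

Pack the kit tray for the next lab class: stand the taller of the two little vials in the narrowest well, the small amber dropper bottle in the next wider one, the white bottle in the one after that, and the funnel, stem up as it stands now, in the widest. Each must stand upright on the bottom of its well. Use only what stands out on the front of the bench, not the stock along the wall behind the stirrer; leave the short vial and the large amber bottle where they are, and knock nothing over.

Things in the scene. Friction and masses are not known exactly. Their poses are not given: they have to be found in the camera images.
- bottle_mid (a point): white screw-top bottle, round, 56 mm across and 105 mm tall: straight body up to 73 mm above its foot, then a shoulder and a yellow cap 45 mm across. Hold the body 60 to 70 mm above its foot (lower, the cap meets the palm). Weighs about 0.18 to 0.36 kg. The point lies on its axis, half-way up; z points up along the axis. Loose, standing on the front part of the worktop (height 0).
- dropper_mid (a point): small amber dropper bottle with a black dropper cap, round, 34 mm across and 78 mm tall; straight body up to about 50 mm above its foot, then it narrows to the cap. The point lies on its axis, half-way up; z points up along the axis. Loose, standing on the front part of the worktop (height 0).
- tall_vial_mid (a point): the taller vial: off-white with a red screw cap, 25 mm across over the cap, 22 mm across the body, 60 mm tall. The point lies on its axis, half-way up; z points up along the axis. Loose, standing on the front part of the worktop (height 0).
- funnel_mid (a point): white plastic funnel standing on its wide rim, stem up; rim 68 mm across, 80 mm tall. The cone reaches from the foot to 38 mm, a collar 14 mm thick to 45 mm, and a straight upright stem 8 mm thick from 45 mm to the top; take it by the stem. Weighs about 0.03 kg. The point lies on its axis, half-way up; z points up along the axis. Loose, standing on the front part of the worktop (height 0).
- short_vial_mid (a point): the shorter vial, not wanted: white with a blue screw cap, 25 mm across, 48 mm tall. The point lies on its axis, half-way up; z points up along the axis. Loose, standing on the front part of the worktop (height 0).
- big_amber_mid (a point): large amber bottle with a blue cap, not wanted: 64 mm across, 142 mm tall. The point lies on its axis, half-way up; z points up along the axis. Loose, standing on the front part of the worktop (height 0).
- well_40: fixed grey insert 102x102x12 mm, one of four lying two by two (104 mm apart, order varies) in a dark square steel tray (222x222 mm, rim 18 mm high), with a round well 40 mm across (the narrowest) cut through to the tray's floor at height 4 mm; insert's upper face at height 16 mm. Origin: on the well's axis at the insert's underside (height 4 mm); z up, x and y along the tray's sides.
- well_52: fixed grey insert 102x102x12 mm, one of four lying two by two (104 mm apart, order varies) in a dark square steel tray (222x222 mm, rim 18 mm high), with a round well 52 mm across (the second narrowest) cut through to the tray's floor at height 4 mm; insert's upper face at height 16 mm. Origin: on the well's axis at the insert's underside (height 4 mm); z up, x and y along the tray's sides.
- well_70: fixed grey insert 102x102x12 mm, one of four lying two by two (104 mm apart, order varies) in a dark square steel tray (222x222 mm, rim 18 mm high), with a round well 70 mm across (the second widest) cut through to the tray's floor at height 4 mm; insert's upper face at height 16 mm. Origin: on the well's axis at the insert's underside (height 4 mm); z up, x and y along the tray's sides.
- well_86: fixed grey insert 102x102x12 mm, one of four lying two by two (104 mm apart, order varies) in a dark square steel tray (222x222 mm, rim 18 mm high), with a round well 86 mm across (the widest) cut through to the tray's floor at height 4 mm; insert's upper face at height 16 mm. Origin: on the well's axis at the insert's underside (height 4 mm); z up, x and y along the tray's sides.
Not all that is in view belongs to the job. Leave any purple look-alike of the part that bears tall_vial_mid alone.

How it is judged (in metres and radians):
At the end, for the whole second after the job is handed in: Taller vial in the 40 mm well, dropper bottle in the 52, white bottle in the 70, funnel (stem up) in the 86: each within 13 mm of the well's axis, down on the tray floor (6 mm), upright (0.12 rad), at rest. Short vial and large amber bottle upright within 30 mm of their starts (horizontal distance between bottle_mid and well_70 below 0.013 m and height (world z) of bottle_mid below 0.0625 m and angle between each of bottle_mid, dropper_mid, tall_vial_mid, funnel_mid, short_vial_mid, big_amber_mid's own z axis and vertical below 0.12 rad and linear speed of each of bottle, dropper, tall_vial, funnel below 0.02 m/s and horizontal distance between dropper_mid and well_52 below 0.013 m and height (world z) of dropper_mid below 0.049 m and horizontal distance between tall_vial_mid and well_40 below 0.013 m and height (world z) of tall_vial_mid below 0.04 m and horizontal distance between funnel_mid and well_86 below 0.013 m and height (world z) of funnel_mid below 0.05 m and distance of each of short_vial_mid, big_amber_mid from where it was at the start of the episode below 0.03 m); the robot touches nothing.
It fails at once if one of the six vials, bottles and the funnel is knocked over (tilted more than 0.7 rad) (angle between any of bottle_mid, dropper_mid, tall_vial_mid, funnel_mid, short_vial_mid, big_amber_mid's own z axis and vertical above 0.7 rad).
It fails at once if the short vial or the large amber bottle is moved more than 30 mm (distance of any of short_vial_mid, big_amber_mid from where it was at the start of the episode above 0.03 m).
It also fails if it takes over 122 s, if anything falls off the work surface, if the arm or the gripper's body presses on something with over 40 N, if the wrist force passes 120 N, or if a joint passes its speed limit or range.

ROBOT

A 7-joint arm with a two-finger parallel gripper is mounted at the origin on a cart in front of the work surface, level with it; the furniture and walls round the work are solid. World frame = base frame: x ahead of the robot, y to its left, z up, the work surface at z = 0. Lengths are in m, angles in degrees, forces in N, time in s.
With the tool pointing down it reaches from about 0.35 to 0.9 m from the base axis. Payload 19.9 kg.
Tool frame: the origin (TCP) lies on the centre line of the jaws, within the pads' length; the fingertips stand 11 mm ahead of it and the grasp point (between the pads) lies 8 mm behind it; z points along the fingers, y is the line along which they close (so a half turn about z gives the same grasp; the last joint's range is limited). The gripper opens to 85 mm and grips with 20 to 120 N. Pads are 22 mm wide; open, the fingers measure 114 mm over their backs; the gripper's body (76 mm by 85 mm) begins 54 mm behind the grasp point. The pads swing forward as they close: fully open they stand 13 mm farther back than shut.
Start: joints at [68.726, 23.915, -0.59, 92.452, 0.269, 63.638, -3.037], TCP at [0.202, -0.591, 0.205] pointing down, gripper open.
Joint ranges: [-161.28, 161.28], [-22.2, 115.67], [-73.04, 71.86], [3.21, 147.25], [-68.34, 248.33], [10.77, 114.83], [-161.83, 161.83]. Speed limits (degrees/s): [108.29, 108.29, 136.94, 136.94, 172.46, 172.46, 172.46].

INTERFACE

Orientations are given as a 3x3 rotation matrix whose columns are the frame's x, y, z axes.
In Python, from station import monitor, optics, order gives the robot as it stands. The module is installed in compiled form; this text tells all that it offers.
- The arm moves only by the shell command python3 -m jog 'ROWS' [OPENING] [FORCE]. ROWS is JSON, a list of rows, each a list of 6 numbers: the shift along the tool's x, y, z each as a share of 0.15 m, from -1 to 1, then the turn, a rotation vector about the tool's x, y, z each as a share of pi/2 rad, from -1 to 1. A call has exactly 5 rows; each row is the pose to reach, as a shift and turn from the pose commanded when the call began, along the tool's axes at that moment; what a row does not reach only later rows make up. A row lasts 1/10 s, in which the tool goes at most 50 mm and 8.59 degrees, less where a joint would pass 70% of its speed; a pose out of reach is approached as far as the arm can. A call with a number of a shift or a turn outside -1 to 1 is refused whole. A call with a gripper value outside its range is refused whole. OPENING is the closure, from 0 (fully open) to 1 (shut), set as the call begins (- or left out, the last holds). The fingers move at their own pace and stop on an object; FORCE is the grip in N (left out, the last holds). Time passes only in rows, so rows that repeat a pose let the fingers close, or fill a call up. It gives the time, the measured TCP pose, the force, the opening and the grip force at its end, in the units of the state.
- monitor.sense(): the state, without advancing time (a new reading comes with each control period).
- optics.grab_frame(name): name is "scene" or "side" or "wrist"; returns a dict with "color" (420x560x3 uint8, red, green, blue), "depth" (420x560 float32, m along the optical axis (not along the pixel's ray), 0 where there is no reading), "camera_matrix" (3x3 intrinsics, pixels), "rvec" (rotation vector, rad) and "tvec" (3), from world to camera coordinates, as OpenCV has them. Camera axes: x right, y down, z forward; pixel columns grow to the right and rows downward; lengths in m; the calibration is good to about 2 mm. A picture is of the moment at which its call begins.
- order.sign_off(): hands the job in; it is judged then, once.
The state is a dict: "clock": time; "q": joint angles; "qvel": joint speeds; "joint_efforts": joint torques, N m; "tcp_pos": TCP position; "tool_rot": TCP orientation; "contact_force": force on the tool from outside, world axes, zero at the start; "ft_torque": the same for the moment, N m; "grip_width": opening from 0.0 (shut) to 1.0 (fully open); "finger_force": force on a finger pad.
Only numpy, scipy, OpenCV 4.12 (cv2) and the standard library are available. Lean on these libraries where they do the work, as an engineer would, in place of code of your own. Each camera call takes 0.05 s, during which the arm holds its last target. There are 200 camera calls.

## Working session

There is one attempt and no reset: what is moved stays moved. The work goes in short steps, Python scripts to look and compute and a shell command to move; the robot and the scene stay as the last step left them, time stands still between calls to the robot, and variables do not carry over. Pictures are saved under pics/ and viewed, at most 14 in all, crops included, and the job is handed in when it is done.

```bash
mkdir -p pics; cat > h.py <<'E'
import numpy as np, cv2
from station import monitor, optics, order
def grab(n, save=None):
    f=optics.grab_frame(n); f['R']=cv2.Rodrigues(np.array(f['rvec'],float))[0]; f['t']=np.array(f['tvec'],float).ravel(); f['K']=np.array(f['camera_matrix'],float)
    if save: cv2.imwrite('pics/'+save,cv2.cvtColor(f['color'],cv2.COLOR_RGB2BGR)); np.savez('pics/'+save+'.npz',**{k:f[k] for k in('color','depth','R','t','K')})
    return f
def cloud(f):
    d=f['depth'].astype(float); v,u=np.mgrid[:d.shape[0],:d.shape[1]]; K=f['K']
    c=np.stack([(u-K[0,2])/K[0,0]*d,(v-K[1,2])/K[1,1]*d,d],-1)
    p=(c-f['t'])@f['R']; p[d==0]=np.nan; return p
def proj(f,P):
    c=np.atleast_2d(P)@f['R'].T+f['t']; c=c@f['K'].T; return c[:,:2]/c[:,2:]
E
python3 - <<'E'
from h import *
s=monitor.sense(); print(s['clock'],s['tcp_pos'],s['tool_rot'],s['grip_width'])
for n in('scene','side','wrist'):
    f=grab(n,n+'0.png'); print(n,-f['R'].T@f['t'],f['R'][2])
E
```

```text
0.0 [ 0.20227416 -0.59096855  0.2047347 ] [[ 9.46111332e-01  3.23841205e-01 -4.69925598e-04]
 [ 3.23841539e-01 -9.46110611e-01  1.16986585e-03]
 [-6.57508296e-05 -1.25900476e-03 -9.99999205e-01]] 0.9997532073776446
scene [-0.16260005  0.36461785  0.93773133] [ 0.59739901 -0.30991183 -0.73964118]
side [ 0.41298708 -1.111261    0.54231407] [ 0.10223288  0.92250585 -0.37219805]
wrist [ 0.26477373 -0.5704389   0.37286432] [-0.25351525 -0.0854632  -0.96354868]
```

View pics/scene0.png

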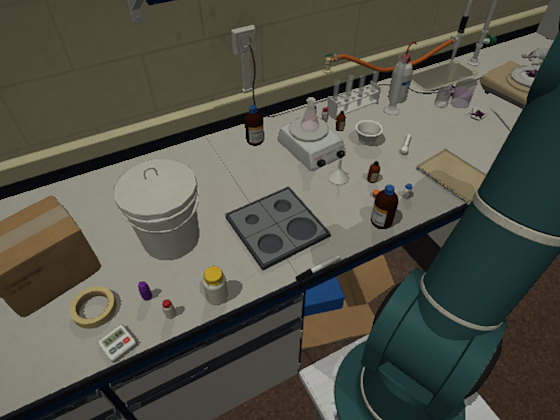

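View pics/side0.png

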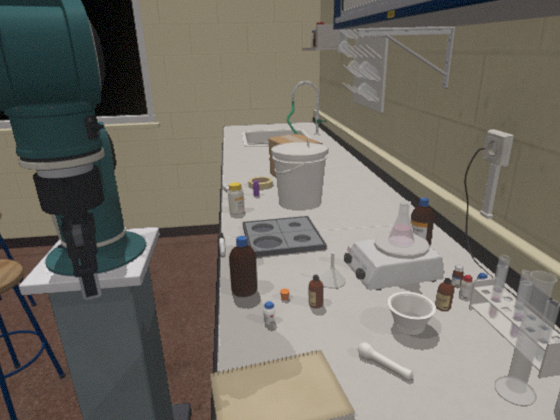

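The scene view shows the red-cap vial at (168,308), its purple look-alike at (145,290), the white bottle at (214,285) and the tray at (277,226). It also shows the funnel at (340,172), the dropper at (373,172), the large amber bottle at (384,208) and the short vial at (408,190). The side view shows the same things, with the vial hidden behind the white bottle.

```bash
cat > meas.py <<'E'
from h import *
from types import SimpleNamespace
def load(n): return dict(np.load('pics/'+n+'.npz'))
def near(P,xy,r,zmin=.004,zmax=.2):
    q=P.reshape(-1,3); m=(np.hypot(q[:,0]-xy[0],q[:,1]-xy[1])<r)&(q[:,2]>zmin)&(q[:,2]<zmax); return q[m]
E
python3 - <<'E'
from meas import *
fs=load('scene0.png'); fd=load('side0.png'); S=cloud(fs); D=cloud(fd)
seed={'vial':(168,306),'purple':(145,290),'bottle':(214,285),'funnel':(339,175),'dropper':(373,174),'big':(384,212),'short':(408,190),'orange':(377,193),'stirrer':(310,140),'knife':(322,268)}
for k,(u,v) in seed.items():
    p=S[v,u]; r=.05 if k in('bottle','big','funnel') else .03
    print(k,p.round(3))
    for n,C in(('scene',S),('side',D)):
        q=near(C,p[:2],r)
        if len(q)<8: print('  ',n,len(q)); continue
        z=np.percentile(q[:,2],99.5); t=q[q[:,2]>z-.008]
        print('  ',n,len(q),'ztop %.3f'%z,'top xy',((t.min(0)+t.max(0))/2)[:2].round(4),'range',q.min(0).round(3)[:2],q.max(0).round(3)[:2])
for c in[(277,226),(253,219),(283,206),(304,233),(270,242),(228,219),(329,232),(265,262),(289,189)]: print(c,S[c[1],c[0]].round(4))
E
```

```text
vial [0.406 0.366 0.055]
   scene 201 ztop 0.063 top xy [0.4137 0.3669] range [0.384 0.339] [0.426 0.393]
   side 0
purple [0.481 0.402 0.047]
   scene 198 ztop 0.063 top xy [0.4911 0.4033] range [0.452 0.374] [0.5  0.42]
   side 89 ztop 0.061 top xy [0.4956 0.3991] range [0.483 0.384] [0.507 0.41 ]
bottle [0.388 0.253 0.088]
   scene 794 ztop 0.109 top xy [0.4085 0.2454] range [0.352 0.206] [0.429 0.292]
   side 367 ztop 0.106 top xy [0.4132 0.2416] range [0.385 0.213] [0.437 0.265]
funnel [nan nan nan]
   scene 0
   side 0
dropper [ 0.56  -0.341  0.042]
   scene 210 ztop 0.078 top xy [ 0.5715 -0.3541] range [ 0.536 -0.37 ] [ 0.587 -0.323]
   side 174 ztop 0.079 top xy [ 0.5759 -0.3607] range [ 0.56 -0.37] [ 0.587 -0.352]
big [ 0.394 -0.25   0.074]
   scene 888 ztop 0.144 top xy [ 0.4156 -0.2722] range [ 0.352 -0.295] [ 0.442 -0.203]
   side 493 ztop 0.144 top xy [ 0.4186 -0.2742] range [ 0.387 -0.299] [ 0.441 -0.261]
short [ 0.457 -0.396  0.036]
   scene 118 ztop 0.051 top xy [ 0.4636 -0.4033] range [ 0.445 -0.413] [ 0.482 -0.383]
   side 249 ztop 0.051 top xy [ 0.467  -0.4053] ran
[... 254 characters left out ...]
.225  0.084]
   scene 246 ztop 0.097 top xy [ 0.7606 -0.23  ] range [ 0.724 -0.255] [ 0.781 -0.196]
   side 189 ztop 0.092 top xy [ 0.7653 -0.2322] range [ 0.723 -0.255] [ 0.782 -0.197]
knife [ 0.352 -0.029  0.01 ]
   scene 127 ztop 0.020 top xy [ 0.3594 -0.0285] range [ 0.349 -0.057] [0.376 0.001]
   side 40 ztop 0.018 top xy [ 0.3637 -0.0286] range [ 0.354 -0.055] [0.37  0.001]
(277, 226) [0.5349 0.0099 0.0132]
(253, 219) [0.5997 0.0559 0.0033]
(283, 206) [ 0.603  -0.0461  0.0045]
(304, 233) [ 0.4812 -0.0486  0.0056]
(270, 242) [0.5007 0.0502 0.0018]
(228, 219) [0.631  0.1219 0.0074]
(329, 232) [ 0.4428 -0.1072  0.0175]
(265, 262) [0.4369 0.0974 0.016 ]
(289, 189) [ 0.6528 -0.0941  0.0107]
```

```bash
cat >> meas.py <<'E'
def ortho(f,x0,x1,y0,y1,z,s):  # image: row 0 = x1 (far), col 0 = y1 (left); s px/m
    H,W=int((x1-x0)*s),int((y1-y0)*s); r,c=np.mgrid[:H,:W]
    P=np.stack([x1-(r+.5)/s,y1-(c+.5)/s,np.full(r.shape,z)],-1).reshape(-1,3)
    uv=proj(f,P).astype(np.float32).reshape(H,W,2)
    return cv2.cvtColor(cv2.remap(f['color'],uv[...,0],uv[...,1],cv2.INTER_CUBIC),cv2.COLOR_RGB2BGR)
E
python3 - <<'E'
from meas import *
fs=load('scene0.png'); fd=load('side0.png')
a=np.hstack([ortho(f,.40,.68,-.14,.14,.016,1400) for f in(fs,fd)])
b=[cv2.resize(f['color'][v0:v0+100,u0:u0+140,::-1],(392,280),interpolation=2) for f,v0,u0 in((fs,140,300),(fd,230,220))]
a=np.clip(a*1.6,0,255).astype(np.uint8)
cv2.imwrite('pics/tray.png',np.vstack([cv2.resize(a,(640,320)),cv2.resize(np.hstack(b),(640,228))]))
cv2.imwrite('pics/o_s.png',a[:,:392]);cv2.imwrite('pics/o_d.png',a[:,392:])
E
```

```text
(no output)
```

View pics/tray.png

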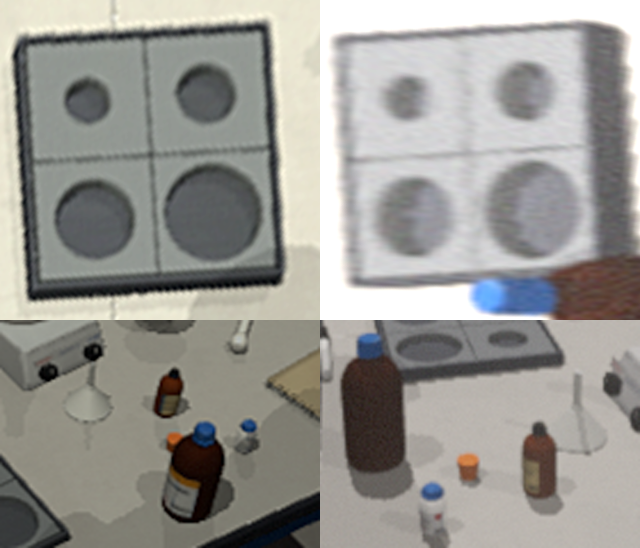

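The scene ortho puts the 40 well at (88,100), the 52 at (206,93), the 70 at (94,219) and the 86 at (213,213). The side ortho agrees to about 2 mm. The funnel's stem tip is at scene pixel (340.5,158) and side pixel (332,254).

```bash
cat >> meas.py <<'E'
from scipy.optimize import least_squares
def fitaxis(q,r,c0):
    s=least_squares(lambda c:np.hypot(q[:,0]-c[0],q[:,1]-c[1])-r,c0,loss='soft_l1',f_scale=.002); return s.x.round(4),float(np.median(abs(s.fun))).__round__(4)
def tri(f1,p1,f2,p2):
    P=[f['K']@np.c_[f['R'],f['t']] for f in(f1,f2)]
    X=cv2.triangulatePoints(P[0],P[1],np.array(p1,float),np.array(p2,float)).ravel(); return (X[:3]/X[3]).round(4)
E
python3 - <<'E'
from meas import *
fs=load('scene0.png'); fd=load('side0.png'); C=[cloud(fs),cloud(fd)]
for k,c,r,z0,z1 in(('vial',(.414,.367),.011,.008,.042),('vialcap',(.414,.367),.0125,.046,.056),('bottle',(.412,.243),.028,.01,.068),('dropper',(.574,-.358),.017,.006,.046),('short',(.465,-.404),.0125,.006,.044),('big',(.417,-.273),.032,.01,.09),('orange',(.51,-.321),.01,.006,.02)):
    for n,D in zip('sd',C):
        q=near(D,c,r+.015,z0,z1); 
        if len(q)>10: print(k,n,len(q),fitaxis(q,r,c))
print('tip',tri(fs,(340.6,158.3),fd,(332.2,253.7)))
for n,D,(u0,u1,v0,v1) in(('s',C[0],(325,355,155,188)),('d',C[1],(315,350,250,290))):
    q=D[v0:v1,u0:u1].reshape(-1,3); q=q[(q[:,2]>.006)&(q[:,2]<.1)]; print(n,len(q),q.min(0),q.max(0),np.median(q,0)) if len(q) else print('none')
    q=q[q[:,2]<.036]
    s=least_squares(lambda p:np.hypot(q[:,0]-p[0],q[:,1]-p[1])-(.034-(.034-.007)*q[:,2]/.038),(.6,-.25),loss='soft_l1',f_scale=.003); print(s.x,np.median(abs(s.fun)))
w={40:((88,100),(85,98)),52:((206,93),(204,91)),70:((94,219),(94,216)),86:((213,213),(214,211))}
P=np.array([np.mean([(.68-b/1143,.14-a/1143) for a,b in w[k]],0) for k in w])
# fit rigid 104 grid
G=np.array([(.052,.052),(.052,-.052),(-.052,.052),(-.052,-.052)])
m=P.mean(0); U=(P-m).T@G; th=np.arctan2(U[1,0]-U[0,1],U[0,0]+U[1,1]); R=np.array([[np.cos(th),-np.sin(th)],[np.sin(th),np.cos(th)]])
print(np.degrees(th),(G@R.T+m).round(4),((G@R.T+m)-P).round(4))
E
```

```text
vial s 79 (array([0.4144, 0.3664]), 0.0008)
vialcap s 30 (array([0.4181, 0.3669]), 0.0009)
bottle s 284 (array([0.411 , 0.2458]), 0.0006)
bottle d 241 (array([0.4133, 0.2462]), 0.0016)
dropper s 103 (array([ 0.574 , -0.3561]), 0.0011)
dropper d 222 (array([ 0.5767, -0.3555]), 0.0007)
short s 83 (array([ 0.4652, -0.4035]), 0.0014)
short d 191 (array([ 0.4674, -0.4023]), 0.0007)
big s 446 (array([ 0.4169, -0.2728]), 0.0008)
big d 808 (array([ 0.419 , -0.2723]), 0.0007)
orange s 18 (array([ 0.5089, -0.3209]), 0.0016)
orange d 41 (array([ 0.5111, -0.3211]), 0.0005)
tip [ 0.6353 -0.2661  0.0788]
s 364 [ 0.6007658  -0.3310561   0.00604657] [ 0.70318071 -0.23297015  0.0812749 ] [ 0.63172238 -0.26138237  0.02435234]
[ 0.63714167 -0.26561903] 0.004130225131907306
d 570 [ 0.57153039 -0.37386075  0.00602615] [ 0.69485975 -0.19967217  0.08069079] [ 0.63303626 -0.27838273  0.02906294]
[ 0.63661611 -0.26588305] 0.0014962632249361195
3.422847191677644 [[ 0.5931  0.064 ]
 [ 0.5993 -0.0398]
 [ 0.4893  0.0578]
 [ 0.4955 -0.046 ]] [[-0.0003 -0.0003]
 [-0.0002 -0.0005]
 [-0.0004  0.    ]
 [ 0.001   0.0008]]
```

```bash
python3 -m jog '[[0.18,-0.04,0,0,0,0.05],[0.36,-0.08,0,0,0,0.1],[0.54,-0.12,0,0,0,0.15],[0.72,-0.15,0,0,0,0.21],[0.9,-0.18,0,0,0,0.21]]' 0.3 30
python3 -c "
from station import monitor as m; s=m.sense(); print(s['tcp_pos'],s['tool_rot'],s['grip_width'],s['q'])"
```

```text
clock: 0.65
tcp_pos: [0.3222, -0.5213, 0.2052]
tool_rot: [[1.0, -0.004, -0.0], [-0.004, -1.0, 0.0], [-0.0, -0.0, -1.0]]
contact_force: [-0.1, 0.0, -0.2]
grip_width: 0.702
finger_force: 0.0
[ 0.3222385  -0.52126702  0.20518959] [[ 9.99993044e-01 -3.71255212e-03 -3.58759090e-04]
 [-3.71243737e-03 -9.99993058e-01  3.19992298e-04]
 [-3.59944587e-04 -3.18658202e-04 -9.99999884e-01]] 0.7015129935173628 [ 55.21637049  22.6852469    0.23557103  94.2987276   -0.09460675
  63.04298938 -34.73606522]
```

```bash
python3 -m jog '[[0.2,-0.13,0,0,0,0],[0.4,-0.26,0,0,0,0],[0.6,-0.39,0,0,0,0],[0.8,-0.52,0,0,0,0],[0.84,-0.55,0,0,0,0]]' >/dev/null
python3 -m jog '[[0.2,-0.13,0,0,0,0],[0.4,-0.26,0,0,0,0],[0.6,-0.39,0,0,0,0],[0.8,-0.52,0,0,0,0],[0.84,-0.55,0,0,0,0]]'
python3 - <<'E'
from meas import *
f=grab('wrist','w1.png'); D=cloud(f)
for k,c,r,z0,z1 in(('dropper',(.5753,-.3558),.017,.006,.046),('big',(.418,-.2725),.032,.01,.09),('orange',(.51,-.321),.01,.006,.02)):
    q=near(D,c,r+.015,z0,z1); print(k,len(q), len(q)>10 and fitaxis(q,r,c))
q=near(D,(.5753,-.3558),.03); print(np.percentile(q[:,2],99))
print(monitor.sense()['tcp_pos'])
E
```

```text
clock: 1.65
tcp_pos: [0.5764, -0.3536, 0.2048]
tool_rot: [[1.0, 0.004, 0.0], [0.004, -1.0, 0.002], [0.0, -0.002, -1.0]]
contact_force: [-0.3, 0.8, -0.1]
grip_width: 0.7
finger_force: 0.0
dropper 170 (array([ 0.5741, -0.3562]), 0.0002)
big 1202 (array([ 0.4161, -0.2729]), 0.0002)
orange 104 (array([ 0.5084, -0.3204]), 0.0012)
0.07775402058363014
[ 0.57566004 -0.3542477   0.20470989]
```

View pics/w1.png

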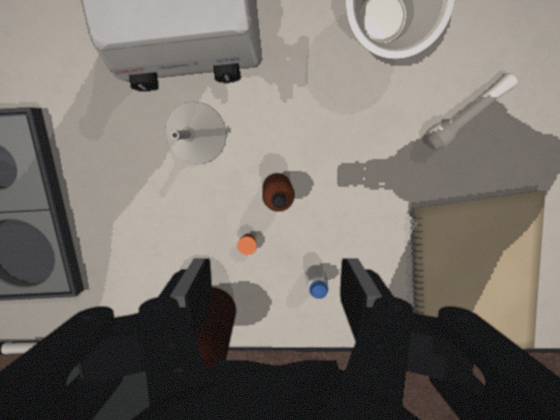

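The wrist view shows the dropper at (278,192), in line with the jaws' centre. The funnel is at (190,133), the orange cap at (247,245) and the short vial at (318,288), all clear of the fingers. Descending on the dropper.

```bash
python3 -m jog '[[-0.008,0.013,0.2,0,0,0],[-0.008,0.013,0.4,0,0,0],[-0.008,0.013,0.6,0,0,0],[-0.008,0.013,0.75,0,0,0],[-0.008,0.013,0.8,0,0,0]]' | head -2
python3 -m jog '[[0,0,0.12,0,0,0],[0,0,0.24,0,0,0],[0,0,0.33,0,0,0],[0,0,0.367,0,0,0],[0,0,0.367,0,0,0]]' 
python3 -m jog '[[0,0,0,0,0,0],[0,0,0,0,0,0],[0,0,0,0,0,0],[0,0,0,0,0,0],[0,0,0,0,0,0]]' 1 30
python3 -m jog '[[0,0,0,0,0,0],[0,0,0,0,0,0],[0,0,0,0,0,0],[0,0,0,0,0,0],[0,0,0,0,0,0]]' 1 30
```

```text
clock: 2.2
tcp_pos: [0.5699, -0.3595, 0.0828]
clock: 2.7
tcp_pos: [0.5719, -0.3592, 0.0301]
tool_rot: [[1.0, -0.0, -0.001], [-0.0, -1.0, 0.0], [-0.001, -0.0, -1.0]]
contact_force: [0.6, 0.2, 1.1]
grip_width: 0.703
finger_force: 0.0
clock: 3.2
tcp_pos: [0.5729, -0.3589, 0.0314]
tool_rot: [[1.0, 0.0, 0.001], [0.0, -1.0, -0.0], [0.001, 0.0, -1.0]]
contact_force: [-0.5, 2.0, 6.4]
grip_width: 0.288
finger_force: 27.3
clock: 3.7
tcp_pos: [0.5729, -0.3589, 0.0314]
tool_rot: [[1.0, 0.0, 0.001], [0.0, -1.0, -0.0], [0.001, 0.0, -1.0]]
contact_force: [-0.1, 2.6, 4.9]
grip_width: 0.285
finger_force: 27.3
```

```bash
python3 -m jog '[[0,0,-0.1,0,0,0],[0,0,-0.3,0,0,0],[0,0,-0.5,0,0,0],[0,0,-0.75,0,0,0],[0,0,-0.9,0,0,0]]' 
python3 -m jog '[[0.02,-0.1,-0.1,0,0,0],[0.04,-0.25,-0.2,0,0,0],[0.05,-0.45,-0.23,0,0,0],[0.05,-0.65,-0.23,0,0,0],[0.05,-0.85,-0.23,0,0,0]]' |head -2
python3 -m jog '[[0.02,-0.2,0,0,0,0],[0.04,-0.4,0,0,0,0],[0.06,-0.6,0,0,0,0],[0.06,-0.75,0,0,0,0],[0.06,-0.85,0,0,0,0]]' |head -2
python3 -m jog '[[0.02,-0.15,0,0,0,0],[0.05,-0.3,0,0,0,0],[0.05,-0.4,0,0,0,0],[0.05,-0.427,0,0,0,0],[0.05,-0.427,0,0,0,0]]'
python3 - <<'E'
from meas import *
f=grab('wrist','w2.png'); g=grab('scene','s2.png'); 
for n,x in(('s',g),):
    D=cloud(x); q=near(D,(.6,-.04),.04,.12,.3); print(n,len(q)); print(np.percentile(q,[1,50,99],axis=0).round(3))
s=monitor.sense(); print(s['tcp_pos'],s['grip_width'],s['finger_force'])
a=ortho(f,.40,.68,-.14,.14,.016,1400)
cv2.imwrite('pics/v2.png',np.hstack([cv2.resize(f['color'][...,::-1],(400,300)),cv2.resize(a,(300,300))]))
E
```

```text
clock: 4.2
tcp_pos: [0.5729, -0.3595, 0.1697]
tool_rot: [[1.0, -0.0, 0.003], [-0.0, -1.0, -0.002], [0.003, 0.002, -1.0]]
contact_force: [0.5, 0.5, -1.1]
grip_width: 0.258
finger_force: 26.0
clock: 4.7
tcp_pos: [0.5795, -0.2292, 0.2004]
clock: 5.2
tcp_pos: [0.5885, -0.1012, 0.2002]
clock: 5.7
tcp_pos: [0.596, -0.0401, 0.1999]
tool_rot: [[1.0, 0.0, -0.0], [0.0, -1.0, -0.0], [-0.0, 0.0, -1.0]]
contact_force: [0.0, -0.4, -0.8]
grip_width: 0.257
finger_force: 26.1
s 631
[[ 0.578 -0.078  0.171]
 [ 0.586 -0.038  0.245]
 [ 0.606 -0.008  0.298]]
[ 0.5960349  -0.0412122   0.19982772] 0.2606305958064394 26.055032680160366
```

View pics/v2.png

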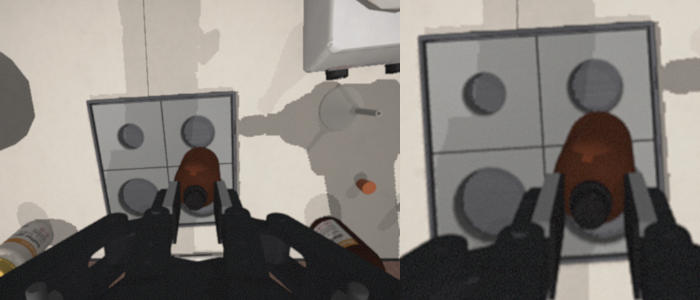

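The wrist view shows the dropper held in the jaws and the 52 well just ahead of it, at ortho pixel (595,85). I'll check the bottle's tilt and foot from depth.

```bash
cat >> meas.py <<'E'
def held(f,xy,r,z0,z1,step=.01):
    q=near(cloud(f),xy,r+.02,z0,z1)
    for z in np.arange(z0,z1,step):
        p=q[(q[:,2]>=z)&(q[:,2]<z+step)]
        if len(p)>6: print('z%.3f'%z,len(p),fitaxis(p,r,xy))
E
python3 - <<'E'
from meas import *
f=load('w2.png'); D=cloud(f)
m=(f['color'][...,0].astype(int)-f['color'][...,2]>25)
D[~m]=np.nan; f2=D
q=D.reshape(-1,3); q=q[(abs(q[:,0]-.6)<.05)&(abs(q[:,1]+.04)<.05)&(q[:,2]>.1)&(q[:,2]<.3)]
print(len(q),q.min(0),q.max(0))
for z in np.arange(.14,.23,.01):
    p=q[(q[:,2]>=z)&(q[:,2]<z+.01)]
    if len(p)>6: print('%.2f'%z,len(p),fitaxis(p,.017,(.6,-.04)),p[:,0].max().round(4),p[:,1].min().round(4),p[:,1].max().round(4))
E
```

```text
2929 [ 0.58759591 -0.05823452  0.17434921] [ 0.61497893 -0.02629999  0.23577676]
0.17 61 (array([ 0.5973, -0.0436]), 0.0001) 0.6146 -0.0566 -0.033
0.18 187 (array([ 0.5974, -0.0431]), 0.0001) 0.6146 -0.0582 -0.0305
0.19 228 (array([ 0.5975, -0.0425]), 0.0001) 0.6147 -0.0581 -0.0294
0.20 263 (array([ 0.5975, -0.0419]), 0.0001) 0.6148 -0.0572 -0.0294
0.21 473 (array([ 0.5971, -0.0414]), 0.0003) 0.615 -0.0567 -0.0267
0.22 1433 (array([ 0.5928, -0.0402]), 0.0022) 0.6138 -0.0565 -0.0263
```

```bash
python3 -m jog '[[0.016,-0.01,0.15,0,0,0],[0.016,-0.01,0.35,0,0,0],[0.016,-0.01,0.55,0,0,0],[0.016,-0.01,0.72,0,0,0],[0.016,-0.01,0.8,0,0,0]]' | head -2
python3 -m jog '[[0,0,0.06,0,0,0],[0,0,0.13,0,0,0],[0,0,0.2,0,0,0],[0,0,0.25,0,0,0],[0,0,0.285,0,0,0]]' 
python3 -m jog '[[0,0,0,0,0,0],[0,0,0,0,0,0],[0,0,0,0,0,0],[0,0,0,0,0,0],[0,0,0,0,0,0]]' 
```

```text
clock: 6.3
tcp_pos: [0.5974, -0.0397, 0.0776]
clock: 6.8
tcp_pos: [0.5989, -0.0386, 0.037]
tool_rot: [[1.0, -0.0, 0.001], [-0.0, -1.0, -0.0], [0.001, 0.0, -1.0]]
contact_force: [-4.1, -4.9, 49.2]
grip_width: 0.261
finger_force: 42.7
clock: 7.3
tcp_pos: [0.5994, -0.0385, 0.0378]
tool_rot: [[1.0, -0.0, 0.002], [-0.0, -1.0, -0.0], [0.002, 0.0, -1.0]]
contact_force: [-1.6, -0.6, 5.8]
grip_width: 0.256
finger_force: 28.5
```

```bash
python3 - <<'E'
from meas import *
fs=grab('scene','s3.png'); fd=grab('side','d3.png')
a=[cv2.resize(f['color'][v0:v0+75,u0:u0+100,::-1],(400,300),interpolation=2) for f,v0,u0 in((fs,165,240),(fd,190,250))]
cv2.imwrite('pics/v3.png',np.hstack(a))
E
```

```text
(no output)
```

View pics/v3.png

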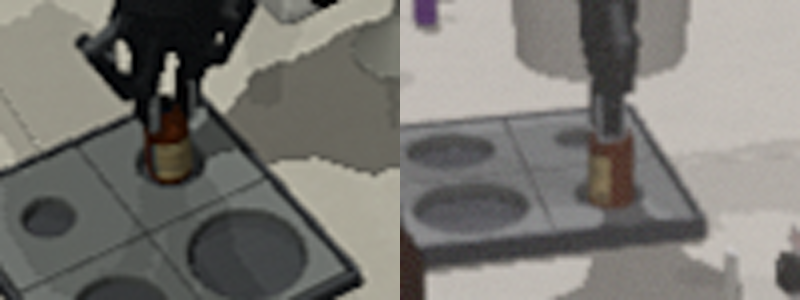

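The dropper stands inside the 52 well in both views, at left-crop (168,165) and right-crop (612,190). It is on the floor, so I'll release and rise.

```bash
python3 -m jog '[[0,0,0,0,0,0],[0,0,0,0,0,0],[0,0,0,0,0,0],[0,0,0,0,0,0],[0,0,0,0,0,0]]' 0.3
python3 -m jog '[[0,0,-0.1,0,0,0],[0,0,-0.25,0,0,0],[0,0,-0.45,0,0,0],[0,0,-0.7,0,0,0],[0,0,-0.95,0,0,0]]'
python3 - <<'E'
from meas import *
f=grab('wrist','w4.png');D=cloud(f); q=near(D,(.599,-.04),.03,.02,.14); print(np.percentile(q[:,2],99))
held(f,(.599,-.04),.017,.02,.05)
E
```

```text
clock: 7.9
tcp_pos: [0.5986, -0.0384, 0.037]
tool_rot: [[1.0, -0.0, -0.0], [-0.0, -1.0, 0.0], [-0.0, -0.0, -1.0]]
contact_force: [-0.9, -0.1, -0.5]
grip_width: 0.701
finger_force: 0.0
clock: 8.4
tcp_pos: [0.5984, -0.0383, 0.1821]
tool_rot: [[1.0, 0.0, 0.0], [0.0, -1.0, 0.0], [0.0, -0.0, -1.0]]
contact_force: [0.3, -0.1, 0.3]
grip_width: 0.701
finger_force: 0.0
0.08194754040847828
z0.020 50 (array([ 0.5989, -0.0435]), 0.0001)
z0.030 45 (array([ 0.5989, -0.0439]), 0.0001)
z0.040 60 (array([ 0.5988, -0.0443]), 0.0001)
```

```bash
python3 -m jog '[[-0.2,-0.04,-0.05,0,0,0],[-0.4,-0.08,-0.12,0,0,0],[-0.6,-0.12,-0.12,0,0,0],[-0.8,-0.16,-0.12,0,0,0],[-1.0,-0.2,-0.12,0,0,0]]' |head -2
python3 -m jog '[[-0.1,-0.16,0,0,0,0],[-0.2,-0.32,0,0,0,0],[-0.22,-0.48,0,0,0,0],[-0.22,-0.64,0,0,0,0],[-0.22,-0.8,0,0,0,0]]' |head -2
python3 -m jog '[[0,-0.2,0,0,0,0],[0,-0.4,0,0,0,0],[0,-0.6,0,0,0,0],[0,-0.75,0,0,0,0],[0,-0.85,0,0,0,0]]' |head -2
python3 -m jog '[[0,-0.2,0,0,0,0],[0,-0.4,0,0,0,0],[0,-0.6,0,0,0,0],[0,-0.78,0,0,0,0],[0,-0.85,0,0,0,0]]' |head -3
python3 - <<'E'
from meas import *
f=grab('wrist','w5.png');D=cloud(f); q=near(D,(.4155,.3665),.03,.006,.14); print(np.percentile(q[:,2],99))
held(f,(.4155,.3665),.011,.006,.04); held(f,(.412,.246),.028,.01,.07,.02)
s=monitor.sense(); print(s['tcp_pos'],s['q'])
E
```

```text
clock: 8.95
tcp_pos: [0.4474, -0.0082, 0.1984]
clock: 9.45
tcp_pos: [0.4155, 0.1126, 0.1986]
clock: 9.95
tcp_pos: [0.4154, 0.2408, 0.1985]
clock: 10.45
tcp_pos: [0.415, 0.369, 0.1983]
tool_rot: [[1.0, 0.002, 0.0], [0.002, -1.0, 0.001], [0.0, -0.001, -1.0]]
0.06100845335466832
z0.006 27 (array([0.4174, 0.3662]), 0.0002)
z0.016 27 (array([0.4173, 0.3662]), 0.0002)
z0.026 40 (array([0.4173, 0.3661]), 0.0003)
z0.036 16 (array([0.4171, 0.3663]), 0.0003)
z0.010 297 (array([0.4106, 0.2459]), 0.0002)
z0.030 362 (array([0.41  , 0.2456]), 0.0002)
z0.050 439 (array([0.4092, 0.2453]), 0.0002)
[0.41491529 0.36928298 0.1982136 ] [ -21.54304688   19.40859948  -28.56240438  102.23386013   10.42283411
   60.92105388 -143.67710723]
```

View pics/w5.png

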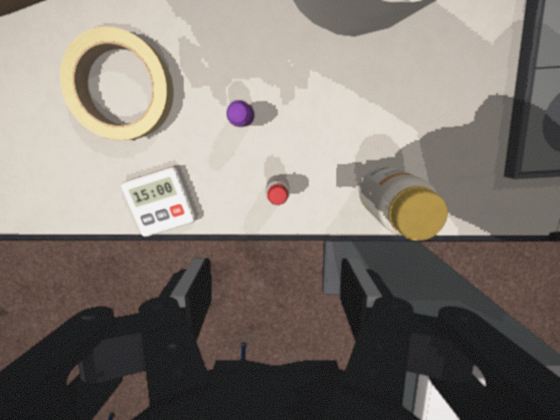

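The wrist view shows the red cap at (278,193) between the jaws, the purple vial clear of them at (240,113) and the white bottle at (410,205).

```bash
python3 -m jog '[[0.01,0.02,0.2,0,0,0],[0.01,0.02,0.4,0,0,0],[0.01,0.02,0.6,0,0,0],[0.01,0.02,0.77,0,0,0],[0.01,0.02,0.85,0,0,0]]' | head -2
python3 -m jog '[[0,0,0.1,0,0,0],[0,0,0.19,0,0,0],[0,0,0.26,0,0,0],[0,0,0.29,0,0,0],[0,0,0.29,0,0,0]]' | head -2
python3 -m jog '[[0,0,0,0,0,0],[0,0,0,0,0,0],[0,0,0,0,0,0],[0,0,0,0,0,0],[0,0,0,0,0,0]]' 1 25
python3 -m jog '[[0,0,0,0,0,0],[0,0,0,0,0,0],[0,0,0,0,0,0],[0,0,0,0,0,0],[0,0,0,0,0,0]]'
python3 -m jog '[[0,0,-0.08,0,0,0],[0,0,-0.25,0,0,0],[0,0,-0.45,0,0,0],[0,0,-0.65,0,0,0],[0,0,-0.85,0,0,0]]'
```

```text
clock: 11.0
tcp_pos: [0.4168, 0.3619, 0.0686]
clock: 11.5
tcp_pos: [0.417, 0.3635, 0.0263]
clock: 12.0
tcp_pos: [0.4175, 0.364, 0.0272]
tool_rot: [[1.0, -0.0, 0.001], [-0.0, -1.0, 0.001], [0.001, -0.001, -1.0]]
contact_force: [-0.5, 0.3, 5.9]
grip_width: 0.33
finger_force: 24.5
clock: 12.5
tcp_pos: [0.4175, 0.364, 0.0272]
tool_rot: [[1.0, 0.0, 0.001], [0.0, -1.0, 0.001], [0.001, -0.001, -1.0]]
contact_force: [0.9, 0.1, 5.2]
grip_width: 0.33
finger_force: 24.5
clock: 13.0
tcp_pos: [0.4168, 0.3634, 0.1561]
tool_rot: [[1.0, 0.0, -0.0], [0.0, -1.0, 0.0], [-0.0, -0.0, -1.0]]
contact_force: [-0.0, -0.3, 0.5]
grip_width: 0.332
finger_force: 24.7
```

```bash
python3 -m jog '[[0,0,-0.2,0,0,0],[0,0.15,-0.3,0,0,0],[0,0.35,-0.3,0,0,0],[0,0.55,-0.3,0,0,0],[0,0.75,-0.3,0,0,0]]' |head -2
python3 -m jog '[[0.02,0.2,0,0,0,0],[0.06,0.4,0,0,0,0],[0.14,0.6,0,0,0,0],[0.24,0.8,0,0,0,0],[0.34,0.9,0,0,0,0]]' |head -2
python3 -m jog '[[0.2,0.1,0,0,0,0],[0.4,0.2,0,0,0,0],[0.6,0.3,0,0,0,0],[0.76,0.35,0,0,0,0],[0.83,0.35,0,0,0,0]]' |head -2
python3 -m jog '[[0,0,0.15,0,0,0],[0,0,0.3,0,0,0],[0,0,0.4,0,0,0],[0,0,0.45,0,0,0],[0,0,0.45,0,0,0]]' 
python3 - <<'E'
from meas import *
f=grab('wrist','w6.png');D=cloud(f)
held(f,(.593,.064),.011,.095,.13)
a=ortho(f,.40,.68,-.14,.14,.016,1400)
cv2.imwrite('pics/v6.png',np.hstack([cv2.resize(f['color'][...,::-1],(400,300)),cv2.resize(a,(300,300))]))
E
```

```text
clock: 13.5
tcp_pos: [0.4168, 0.2499, 0.1998]
clock: 14.0
tcp_pos: [0.4684, 0.1135, 0.1999]
clock: 14.5
tcp_pos: [0.594, 0.0621, 0.1994]
clock: 15.0
tcp_pos: [0.5922, 0.0637, 0.1312]
tool_rot: [[1.0, 0.0, -0.001], [0.0, -1.0, 0.0], [-0.001, -0.0, -1.0]]
contact_force: [-0.1, 0.5, -0.3]
grip_width: 0.329
finger_force: 24.7
z0.105 96 (array([0.592 , 0.0657]), 0.0002)
z0.115 198 (array([0.5922, 0.0651]), 0.0002)
z0.125 112 (array([0.5922, 0.0647]), 0.0002)
```

View pics/v6.png

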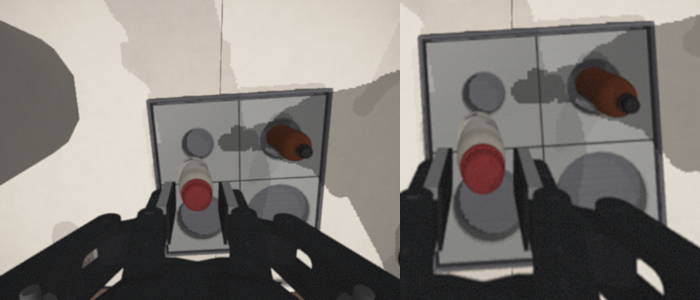

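The wrist view shows the vial upright over the tray, the 40 well at ortho (485,93), and the dropper standing in the 52 well.

```bash
python3 -m jog '[[0.007,0.012,0.15,0,0,0],[0.007,0.012,0.3,0,0,0],[0.007,0.012,0.42,0,0,0],[0.007,0.012,0.5,0,0,0],[0.007,0.012,0.55,0,0,0]]' |head -4
python3 -m jog '[[0,0,0.03,0,0,0],[0,0,0.06,0,0,0],[0,0,0.085,0,0,0],[0,0,0.105,0,0,0],[0,0,0.105,0,0,0]]' 
python3 -m jog '[[0,0,0,0,0,0],[0,0,0,0,0,0],[0,0,0,0,0,0],[0,0,0,0,0,0],[0,0,0,0,0,0]]' 0.3
python3 -m jog '[[0,0,-0.1,0,0,0],[0,0,-0.25,0,0,0],[0,0,-0.45,0,0,0],[0,0,-0.7,0,0,0],[0,0,-0.95,0,0,0]]'
python3 - <<'E'
from meas import *
f=grab('wrist','w7.png');D=cloud(f); q=near(D,(.593,.064),.03,.02,.14); print(np.percentile(q[:,2],99))
held(f,(.593,.064),.011,.02,.05)
E
```

```text
clock: 15.55
tcp_pos: [0.5939, 0.0618, 0.049]
tool_rot: [[1.0, -0.0, 0.0], [-0.0, -1.0, 0.0], [0.0, -0.0, -1.0]]
contact_force: [-0.2, 0.5, -0.4]
clock: 16.05
tcp_pos: [0.5936, 0.0617, 0.0332]
tool_rot: [[1.0, -0.0, -0.0], [-0.0, -1.0, 0.0], [-0.0, -0.0, -1.0]]
contact_force: [-0.0, -0.0, -0.1]
grip_width: 0.33
finger_force: 24.7
clock: 16.55
tcp_pos: [0.5937, 0.0618, 0.0334]
tool_rot: [[1.0, -0.0, 0.0], [-0.0, -1.0, 0.0], [0.0, -0.0, -1.0]]
contact_force: [0.6, -1.6, -0.4]
grip_width: 0.698
finger_force: 0.0
clock: 17.05
tcp_pos: [0.5934, 0.0618, 0.1783]
tool_rot: [[1.0, 0.0, 0.0], [0.0, -1.0, 0.0], [0.0, -0.0, -1.0]]
contact_force: [0.3, -0.1, 0.1]
grip_width: 0.695
finger_force: 0.0
0.06496593379895302
z0.020 40 (array([0.5935, 0.064 ]), 0.0002)
z0.030 48 (array([0.5934, 0.0638]), 0.0002)
z0.040 110 (array([0.5926, 0.0642]), 0.0005)
```

```bash
python3 -m jog '[[-0.1,-0.1,-0.1,0,0,0],[-0.25,-0.22,-0.15,0,0,0],[-0.4,-0.34,-0.15,0,0,0],[-0.55,-0.47,-0.15,0,0,0],[-0.7,-0.6,-0.15,0,0,0]]' 0 |head -2
python3 -m jog '[[-0.13,-0.15,0,0,0,0],[-0.26,-0.3,0,0,0,0],[-0.39,-0.45,0,0,0,0],[-0.48,-0.58,0,0,0,0],[-0.513,-0.627,0,0,0,0]]' |head -2
python3 -m jog '[[0,0,0,0,0,0],[0,0,0,0,0,0],[0,0,0,0,0,0],[0,0,0,0,0,0],[0,0,0,0,0,0]]'
python3 - <<'E'
from meas import *
f=grab('wrist','w8.png');D=cloud(f); q=near(D,(.411,.246),.04,.006,.14); print(np.percentile(q[:,2],99))
held(f,(.411,.246),.028,.006,.07,.02)
E
```

```text
clock: 17.6
tcp_pos: [0.4878, 0.1524, 0.1993]
clock: 18.1
tcp_pos: [0.4104, 0.2477, 0.1993]
clock: 18.6
tcp_pos: [0.412, 0.2453, 0.1983]
tool_rot: [[1.0, -0.001, -0.0], [-0.001, -1.0, -0.0], [-0.0, 0.0, -1.0]]
contact_force: [-0.1, -0.8, -0.2]
grip_width: 1.001
finger_force: 0.0
0.10596106634421572
z0.006 96 (array([0.4106, 0.2459]), 0.0001)
z0.026 133 (array([0.41  , 0.2457]), 0.0001)
z0.046 171 (array([0.4092, 0.2454]), 0.0002)
z0.066 38 (array([0.4087, 0.2452]), 0.0001)
```

View pics/w8.png

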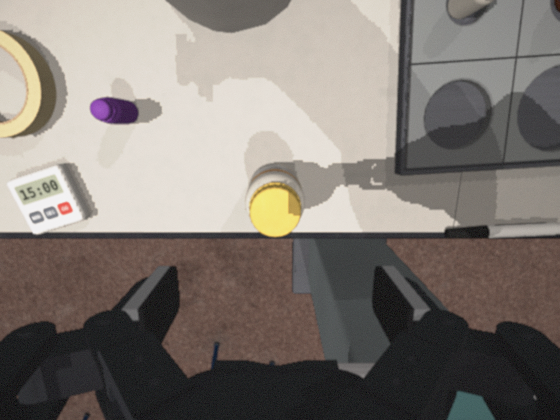

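The bottle's yellow cap at (275,208) is centred between the open jaws. I'll go down and grip the body.

```bash
python3 -m jog '[[0,0,0.18,0,0,0],[0,0,0.36,0,0,0],[0,0,0.54,0,0,0],[0,0,0.66,0,0,0],[0,0,0.74,0,0,0]]' | head -4
python3 -m jog '[[0,0,0.05,0,0,0],[0,0,0.1,0,0,0],[0,0,0.15,0,0,0],[0,0,0.195,0,0,0],[0,0,0.195,0,0,0]]' |sed -n '1,2p;4p'
python3 -m jog '[[0,0,0,0,0,0],[0,0,0,0,0,0],[0,0,0,0,0,0],[0,0,0,0,0,0],[0,0,0,0,0,0]]' 1 45
python3 -m jog '[[0,0,0,0,0,0],[0,0,0,0,0,0],[0,0,0,0,0,0],[0,0,0,0,0,0],[0,0,0,0,0,0]]'
python3 -m jog '[[0,0,-0.04,0,0,0],[0,0,-0.12,0,0,0],[0,0,-0.25,0,0,0],[0,0,-0.4,0,0,0],[0,0,-0.45,0,0,0]]'
```

```text
clock: 19.15
tcp_pos: [0.4114, 0.2455, 0.0861]
tool_rot: [[1.0, -0.0, -0.001], [-0.0, -1.0, -0.0], [-0.001, 0.0, -1.0]]
contact_force: [1.0, -0.6, -0.1]
clock: 19.65
tcp_pos: [0.4115, 0.2456, 0.0575]
contact_force: [-0.2, 0.5, 0.3]
clock: 20.15
tcp_pos: [0.4122, 0.2461, 0.0587]
tool_rot: [[1.0, -0.0, 0.001], [-0.0, -1.0, 0.001], [0.001, -0.001, -1.0]]
contact_force: [-0.8, -0.8, 7.1]
grip_width: 0.506
finger_force: 45.1
clock: 20.65
tcp_pos: [0.4122, 0.2461, 0.0587]
tool_rot: [[1.0, -0.0, 0.001], [-0.0, -1.0, 0.001], [0.001, -0.001, -1.0]]
contact_force: [-0.8, -0.0, 7.2]
grip_width: 0.504
finger_force: 45.1
clock: 21.15
tcp_pos: [0.4125, 0.2463, 0.1281]
tool_rot: [[1.0, -0.0, 0.003], [-0.0, -1.0, 0.001], [0.003, -0.001, -1.0]]
contact_force: [0.7, 0.6, -3.3]
grip_width: 0.506
finger_force: 46.2
```

```bash
python3 -m jog '[[0.05,0.1,-0.05,0,0,0],[0.1,0.25,-0.1,0,0,0],[0.15,0.4,-0.1,0,0,0],[0.2,0.55,-0.1,0,0,0],[0.25,0.7,-0.1,0,0,0]]' |head -2
python3 -m jog '[[0.08,0.15,0,0,0,0],[0.16,0.3,0,0,0,0],[0.22,0.42,0,0,0,0],[0.26,0.52,0,0,0,0],[0.26,0.56,0,0,0,0]]' |head -2
python3 -m jog '[[0,0,0,0,0,0],[0,0,0,0,0,0],[0,0,0,0,0,0],[0,0,0,0,0,0],[0,0,0,0,0,0]]'
python3 - <<'E'
from meas import *
f=grab('wrist','w9.png'); g=grab('scene','s9.png')
held(f,(.489,.0575),.028,.08,.16); print('scene'); held(g,(.489,.0575),.028,.08,.16)
cv2.imwrite('pics/v9.png',np.hstack([cv2.resize(f['color'][...,::-1],(400,300)),cv2.resize(g['color'][130:280,200:400,::-1],(400,300))]))
E
```

```text
clock: 21.65
tcp_pos: [0.4493, 0.1398, 0.1406]
clock: 22.15
tcp_pos: [0.4885, 0.0553, 0.1404]
clock: 22.65
tcp_pos: [0.4881, 0.0572, 0.1406]
tool_rot: [[1.0, 0.001, -0.0], [0.001, -1.0, 0.0], [-0.0, -0.0, -1.0]]
contact_force: [-0.1, 0.2, -2.0]
grip_width: 0.509
finger_force: 46.2
z0.080 45 (array([0.487 , 0.0572]), 0.0)
z0.090 172 (array([0.487 , 0.0572]), 0.0001)
z0.100 235 (array([0.4868, 0.057 ]), 0.0001)
z0.110 265 (array([0.4865, 0.0569]), 0.0001)
z0.120 314 (array([0.4862, 0.0568]), 0.0001)
z0.130 362 (array([0.4858, 0.0566]), 0.0001)
z0.140 474 (array([0.4853, 0.0565]), 0.0002)
z0.150 840 (array([0.4844, 0.0565]), 0.0004)
scene
z0.080 23 (array([0.4885, 0.057 ]), 0.0007)
z0.090 46 (array([0.4876, 0.057 ]), 0.001)
z0.100 50 (array([0.4873, 0.0572]), 0.0007)
z0.110 56 (array([0.4869, 0.0568]), 0.0005)
z0.120 53 (array([0.4867, 0.0566]), 0.0006)
z0.130 54 (array([0.4862, 0.0564]), 0.0005)
z0.140 57 (array([0.4857, 0.0565]), 0.0004)
z0.150 67 (array([0.4861, 0.0563]), 0.0006)
```

View pics/v9.png

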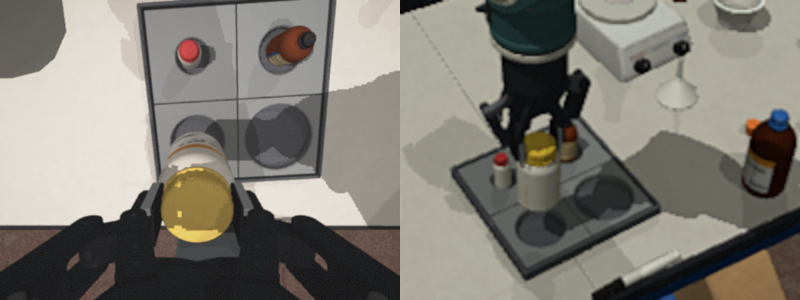

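The bottle hangs upright in the jaws just over the 70 well, at right-crop (540,185) with the well at (540,228). Lowering it.

```bash
python3 -m jog '[[0.007,-0.005,0.1,0,0,0],[0.007,-0.005,0.2,0,0,0],[0.007,-0.005,0.29,0,0,0],[0.007,-0.005,0.35,0,0,0],[0.007,-0.005,0.38,0,0,0]]' |head -4
python3 -m jog '[[0,0,0.03,0,0,0],[0,0,0.06,0,0,0],[0,0,0.09,0,0,0],[0,0,0.115,0,0,0],[0,0,0.12,0,0,0]]' 
python3 -m jog '[[0,0,0,0,0,0],[0,0,0,0,0,0],[0,0,0,0,0,0],[0,0,0,0,0,0],[0,0,0,0,0,0]]'
```

```text
clock: 23.25
tcp_pos: [0.489, 0.0575, 0.0828]
tool_rot: [[1.0, -0.0, -0.001], [-0.0, -1.0, 0.0], [-0.001, -0.0, -1.0]]
contact_force: [1.0, 0.5, -1.7]
clock: 23.75
tcp_pos: [0.4891, 0.0575, 0.0652]
tool_rot: [[1.0, -0.0, -0.0], [-0.0, -1.0, -0.0], [-0.0, 0.0, -1.0]]
contact_force: [-0.2, 0.5, -2.2]
grip_width: 0.507
finger_force: 46.2
clock: 24.25
tcp_pos: [0.4893, 0.0576, 0.0657]
tool_rot: [[1.0, -0.0, 0.0], [-0.0, -1.0, 0.0], [0.0, -0.0, -1.0]]
contact_force: [0.5, -0.2, -2.7]
grip_width: 0.509
finger_force: 46.2
```

```bash
python3 -m jog '[[0,0,0.007,0,0,0],[0,0,0.014,0,0,0],[0,0,0.014,0,0,0],[0,0,0.014,0,0,0],[0,0,0.014,0,0,0]]' |sed -n '2p;4p'
python3 -m jog '[[0,0,0,0,0,0],[0,0,0,0,0,0],[0,0,0,0,0,0],[0,0,0,0,0,0],[0,0,0,0,0,0]]' 0.15
python3 -m jog '[[0,0,-0.1,0,0,0],[0,0,-0.25,0,0,0],[0,0,-0.45,0,0,0],[0,0,-0.7,0,0,0],[0,0,-0.9,0,0,0]]'
python3 - <<'E'
from meas import *
f=grab('wrist','w10.png');D=cloud(f); q=near(D,(.489,.0575),.04,.02,.14); print(np.percentile(q[:,2],99))
held(f,(.489,.0575),.028,.02,.07,.02)
E
```

```text
tcp_pos: [0.4892, 0.0576, 0.0635]
contact_force: [0.3, 0.2, -3.1]
clock: 25.25
tcp_pos: [0.4893, 0.0576, 0.0635]
tool_rot: [[1.0, -0.0, -0.0], [-0.0, -1.0, 0.0], [-0.0, -0.0, -1.0]]
contact_force: [0.4, -0.1, -0.2]
grip_width: 0.849
finger_force: 0.0
clock: 25.75
tcp_pos: [0.4893, 0.0577, 0.2004]
tool_rot: [[1.0, 0.0, 0.001], [0.0, -1.0, 0.0], [0.001, -0.0, -1.0]]
contact_force: [0.0, 0.2, -0.7]
grip_width: 0.852
finger_force: 0.0
0.11006028542452427
z0.020 126 (array([0.4876, 0.0574]), 0.0002)
z0.040 151 (array([0.4869, 0.0572]), 0.0001)
z0.060 98 (array([0.4862, 0.057 ]), 0.0002)
```

```bash
python3 - <<'E'
from meas import *
for n in('scene0.png','side0.png','w1.png'):
    q=cloud(load(n)).reshape(-1,3); q=q[(q[:,0]>.62)&(q[:,0]<.9)&(q[:,1]>-.38)&(q[:,1]<-.1)]
    for z0,z1 in((.02,.11),(.11,.16),(.16,.3)):
        p=q[(q[:,2]>z0)&(q[:,2]<z1)]
        if len(p): print(n,z0,len(p),np.percentile(p,[1,99],axis=0).round(3).tolist())
E
python3 -m jog '[[0.05,0.15,0,0,0,0],[0.1,0.3,0,0,0,0],[0.18,0.48,0,0,0,0],[0.26,0.66,0,0,0,0],[0.35,0.85,0,0,0,0]]' 0.5 | head -2
python3 -m jog '[[0.07,0.17,0,0,0,0],[0.14,0.34,0,0,0,0],[0.21,0.51,0,0,0,0],[0.26,0.68,0,0,0,0],[0.3,0.8,0,0,0,0]]'
```

```text
scene0.png 0.02 2327 [[0.625, -0.328, 0.021], [0.898, -0.117, 0.106]]
scene0.png 0.11 229 [[0.779, -0.276, 0.11], [0.82, -0.229, 0.16]]
scene0.png 0.16 105 [[0.795, -0.27, 0.162], [0.823, -0.242, 0.195]]
side0.png 0.02 4149 [[0.629, -0.339, 0.021], [0.89, -0.204, 0.107]]
side0.png 0.11 422 [[0.784, -0.285, 0.111], [0.831, -0.249, 0.159]]
side0.png 0.16 191 [[0.797, -0.27, 0.16], [0.823, -0.242, 0.195]]
w1.png 0.02 14059 [[0.625, -0.336, 0.022], [0.74, -0.198, 0.074]]
clock: 26.3
tcp_pos: [0.542, -0.0709, 0.1983]
clock: 26.8
tcp_pos: [0.5869, -0.1917, 0.198]
tool_rot: [[1.0, -0.001, -0.0], [-0.001, -1.0, -0.0], [-0.0, 0.0, -1.0]]
contact_force: [-0.5, -0.6, -0.2]
grip_width: 0.501
finger_force: 0.0
```

```bash
python3 -m jog '[[0.1,0.15,0,0,0,0],[0.2,0.3,0,0,0,0],[0.28,0.42,0,0,0,0],[0.33,0.5,0,0,0,0],[0.33,0.507,0,0,0,0]]' | head -2
python3 -m jog '[[0,0,0.1,0,0,0],[0,0,0.2,0,0,0],[0,0,0.25,0,0,0],[0,0,0.25,0,0,0],[0,0,0.25,0,0,0]]' |head -2
python3 - <<'E'
from meas import *
f=grab('wrist','w11.png');D=cloud(f); q=near(D,(.6365,-.266),.05,.006,.1)
s=q[q[:,2]>.048]; print(len(s),s.mean(0),np.percentile(s,[2,98],axis=0))
q=q[q[:,2]<.036]
s=least_squares(lambda p:np.hypot(q[:,0]-p[0],q[:,1]-p[1])-(.034-.027*q[:,2]/.038),(.6365,-.266),loss='soft_l1',f_scale=.003); print(len(q),s.x,np.median(abs(s.fun)))
print(monitor.sense()['tcp_pos'])
E
```

```text
clock: 27.3
tcp_pos: [0.6364, -0.2673, 0.1977]
clock: 27.8
tcp_pos: [0.6363, -0.2658, 0.161]
160 [ 0.63541443 -0.26522438  0.06946829] [[ 0.63094672 -0.26898775  0.04997435]
 [ 0.63821133 -0.26131541  0.08059853]]
2589 [ 0.63379527 -0.26521048] 0.000662209083666182
[ 0.63646895 -0.26591162  0.16141298]
```

View pics/w11.png

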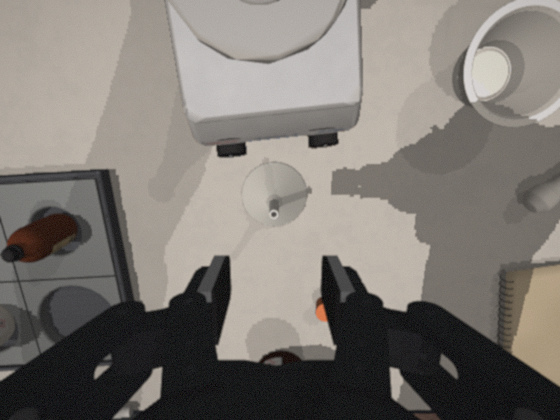

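The wrist view shows the funnel's stem tip at (274,207), midway between the jaws. I'll go down and grip the stem.

```bash
python3 -m jog '[[-0.01,0,0.13,0,0,0],[-0.01,0,0.26,0,0,0],[-0.01,0,0.4,0,0,0],[-0.01,0,0.5,0,0,0],[-0.01,0,0.55,0,0,0]]' | head -2
python3 -m jog '[[0,0,0.06,0,0,0],[0,0,0.115,0,0,0],[0,0,0.115,0,0,0],[0,0,0.115,0,0,0],[0,0,0.115,0,0,0]]' |head -2
python3 -m jog '[[0,0,0,0,0,0],[0,0,0,0,0,0],[0,0,0,0,0,0],[0,0,0,0,0,0],[0,0,0,0,0,0]]' 1 25
python3 -m jog '[[0,0,0,0,0,0],[0,0,0,0,0,0],[0,0,0,0,0,0],[0,0,0,0,0,0],[0,0,0,0,0,0]]'
python3 -m jog '[[0,0,-0.06,0,0,0],[0,0,-0.15,0,0,0],[0,0,-0.3,0,0,0],[0,0,-0.45,0,0,0],[0,0,-0.6,0,0,0]]'
```

```text
clock: 28.35
tcp_pos: [0.6344, -0.2659, 0.0775]
clock: 28.85
tcp_pos: [0.6351, -0.2661, 0.0618]
clock: 29.35
tcp_pos: [0.6347, -0.266, 0.0612]
tool_rot: [[1.0, -0.0, -0.0], [-0.0, -1.0, 0.0], [-0.0, -0.0, -1.0]]
contact_force: [0.1, 0.1, 0.1]
grip_width: 0.001
finger_force: 0.0
clock: 29.85
tcp_pos: [0.6347, -0.266, 0.0612]
tool_rot: [[1.0, -0.0, -0.0], [-0.0, -1.0, 0.0], [-0.0, -0.0, -1.0]]
contact_force: [-0.6, -0.2, -0.4]
grip_width: -0.001
finger_force: 0.0
clock: 30.35
tcp_pos: [0.635, -0.2661, 0.1536]
tool_rot: [[1.0, -0.0, 0.001], [-0.0, -1.0, -0.0], [0.001, 0.0, -1.0]]
contact_force: [-0.2, -0.0, 0.2]
grip_width: 0.0
finger_force: 0.0
```

```bash
python3 - <<'E'
from meas import *
f=grab('wrist','w12.png');g=grab('side','d12.png');h=grab('scene','s12.png')
D=cloud(f); q=near(D,(.6365,-.266),.05,.006,.1); print(len(q),q[:,2].max())
for n,x in(('side',g),('scene',h)):
    q=near(cloud(x),(.635,-.266),.05,.085,.25); 
    if len(q): print(n,len(q),'tip z',np.percentile(q[:,2],[0,1,5]),q[q[:,2]<q[:,2].min()+.01].mean(0))
cv2.imwrite('pics/v12.png',np.hstack([cv2.resize(f['color'][100:400,80:480,::-1],(400,300)),cv2.resize(g['color'][180:300,260:420,::-1],(400,300),interpolation=2)]))
E
```

```text
2997 0.0808408399787717
side 284 tip z [0.18412302 0.18513513 0.18853699] [ 0.63589301 -0.27454134  0.1891771 ]
scene 261 tip z [0.185835   0.18843138 0.19274421] [ 0.62823718 -0.26343639  0.1918619 ]
```

View pics/v12.png

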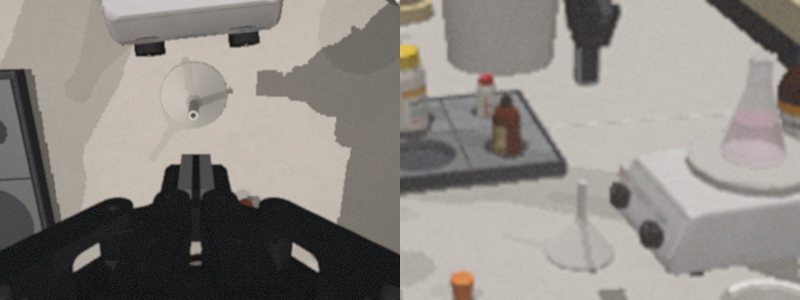

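The funnel still stands, but the shut fingertips measure about 31 mm above the reported TCP in both fixed views. They are at right-crop (587,82), with the stem top at (582,180). That is about 42 mm higher than stated, so the earlier parts were held by their caps. I'll go about 36 mm lower this time.

```bash
python3 -m jog '[[0,0,0,0,0,0],[0,0,0,0,0,0],[0,0,0,0,0,0],[0,0,0,0,0,0],[0,0,0,0,0,0]]' 0.5 | sed -n '2p;5p'
python3 -m jog '[[0,0,0.12,0,0,0],[0,0,0.24,0,0,0],[0,0,0.36,0,0,0],[0,0,0.48,0,0,0],[0,0,0.6,0,0,0]]' | sed -n '2p;4p'
python3 -m jog '[[0,0,0.05,0,0,0],[0,0,0.1,0,0,0],[0,0,0.15,0,0,0],[0,0,0.2,0,0,0],[0,0,0.24,0,0,0]]' | sed -n '2p;4p'
python3 -m jog '[[0,0,0,0,0,0],[0,0,0,0,0,0],[0,0,0,0,0,0],[0,0,0,0,0,0],[0,0,0,0,0,0]]' 1 25
python3 - <<'E'
from meas import *
g=grab('side','d13.png'); q=near(cloud(g),(.635,-.266),.05,.05,.25)
print('force',monitor.sense()['finger_force'])
E
```

```text
tcp_pos: [0.6346, -0.266, 0.1509]
grip_width: 0.497
tcp_pos: [0.6347, -0.266, 0.0603]
contact_force: [0.5, 0.6, -0.2]
tcp_pos: [0.6348, -0.266, 0.0249]
contact_force: [0.5, -0.4, -0.3]
clock: 32.5
tcp_pos: [0.6348, -0.266, 0.0254]
tool_rot: [[1.0, -0.0, 0.0], [-0.0, -1.0, -0.0], [0.0, 0.0, -1.0]]
contact_force: [-0.4, 1.0, -0.2]
grip_width: 0.079
finger_force: 25.6
force 25.631446070037782
```

```bash
python3 -m jog '[[0,0,-0.06,0,0,0],[0,0,-0.2,0,0,0],[0,0,-0.4,0,0,0],[0,0,-0.6,0,0,0],[0,0,-0.8,0,0,0]]' | sed -n '2p;4,6p'
python3 -m jog '[[-0.1,-0.14,0,0,0,0],[-0.2,-0.28,0,0,0,0],[-0.3,-0.42,0,0,0,0],[-0.4,-0.58,0,0,0,0],[-0.5,-0.75,0,0,0,0]]' | sed -n '2p'
python3 -m jog '[[-0.1,-0.16,0,0,0,0],[-0.2,-0.32,0,0,0,0],[-0.3,-0.48,0,0,0,0],[-0.4,-0.66,0,0,0,0],[-0.43,-0.72,0,0,0,0]]' | sed -n '2p'
python3 -m jog '[[0,0,0.1,0,0,0],[0,0,0.2,0,0,0],[0,0,0.3,0,0,0],[0,0,0.35,0,0,0],[0,0,0.35,0,0,0]]' | sed -n '2p;4,6p'
python3 - <<'E'
from meas import *
f=grab('wrist','w14.png'); g=grab('scene','s14.png'); h=grab('side','d14.png')
for n,x in(('w',f),('s',g),('d',h)):
    q=near(cloud(x),(.496,-.046),.05,.04,.12); 
    if len(q)<20: print(n,len(q)); continue
    z0=np.percentile(q[:,2],1); q=q[q[:,2]<z0+.034]
    s=least_squares(lambda p:np.hypot(q[:,0]-p[0],q[:,1]-p[1])-(.034-.027*(q[:,2]-p[2])/.038),(.496,-.046,.068),loss='soft_l1',f_scale=.003); print(n,len(q),z0,s.x.round(4),np.median(abs(s.fun)))
cv2.imwrite('pics/v14.png',np.hstack([cv2.resize(f['color'][...,::-1],(400,300)),cv2.resize(g['color'][130:280,200:400,::-1],(400,300))]))
print(monitor.sense()['tcp_pos'])
E
```

```text
tcp_pos: [0.6347, -0.2659, 0.1472]
contact_force: [-0.1, -0.5, -0.5]
grip_width: 0.081
finger_force: 25.6
tcp_pos: [0.5592, -0.1529, 0.146]
tcp_pos: [0.4943, -0.0431, 0.1461]
tcp_pos: [0.4951, -0.0457, 0.0923]
contact_force: [-0.5, 0.1, 0.7]
grip_width: 0.081
finger_force: 25.6
w 6812 0.06945801925215171 [ 0.494  -0.0466  0.0683] 0.0006446659007354749
s 344 0.06912514683428897 [ 0.4947 -0.0463  0.0696] 0.001249163716707781
d 256 0.06969676674398556 [ 0.4976 -0.0467  0.0696] 0.0014301660623847936
[ 0.49573682 -0.04559648  0.09344516]
```

View pics/v14.png

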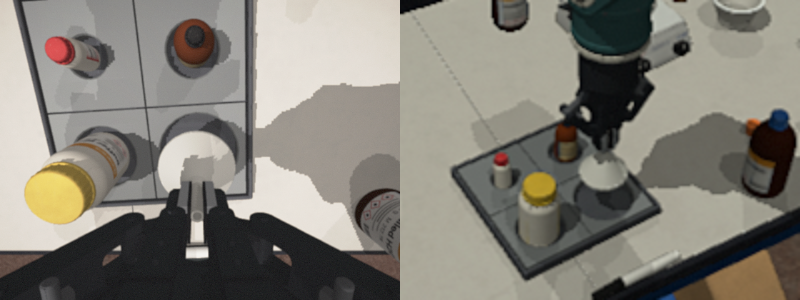

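The funnel hangs level over the 86 well, with the other three standing in theirs. Lowering it.

```bash
python3 -m jog '[[-0.01,0,0.08,0,0,0],[-0.01,0,0.16,0,0,0],[-0.01,0,0.24,0,0,0],[-0.01,0,0.31,0,0,0],[-0.01,0,0.34,0,0,0]]' | sed -n '2p;4p'
python3 -m jog '[[0,0,0.03,0,0,0],[0,0,0.05,0,0,0],[0,0,0.07,0,0,0],[0,0,0.08,0,0,0],[0,0,0.08,0,0,0]]' | sed -n '2p;4p'
python3 -m jog '[[0,0,0,0,0,0],[0,0,0,0,0,0],[0,0,0,0,0,0],[0,0,0,0,0,0],[0,0,0,0,0,0]]' 0.7
python3 -m jog '[[0,0,-0.1,0,0,0],[0,0,-0.25,0,0,0],[0,0,-0.45,0,0,0],[0,0,-0.7,0,0,0],[0,0,-0.9,0,0,0]]' | head -2
python3 -m jog '[[0,0,-0.1,0,0,0],[0,0,-0.2,0,0,0],[0,0,-0.2,0,0,0],[0,0,-0.2,0,0,0],[0,0,-0.2,0,0,0]]' | head -2
python3 - <<'E'
from meas import *
g=grab('scene','s15.png'); h=grab('side','d15.png')
for n,x in(('s',g),('d',h)):
    D=cloud(x)
    for k,c,r,z0,z1,hh in(('vial',(.5931,.064),.011,.02,.048,.064),('drop',(.5993,-.0398),.017,.02,.05,.082),('bot',(.4893,.0578),.028,.02,.07,.109),('big',(.418,-.2725),.032,.01,.09,.142),('short',(.466,-.403),.0125,.006,.044,.048)):
        q=near(D,c,r+.012,z0,z1); t=near(D,c,r+.012,.02,.16)
        print(n,k,len(q),len(q)>10 and fitaxis(q,r,c),len(t)and np.percentile(t[:,2],99.5).round(4),hh)
    q=near(D,(.495,-.046),.035,.02,.12); print(n,'funnel',q[:,2].max()); q=q[q[:,2]<.038]
    s=least_squares(lambda p:np.hypot(q[:,0]-p[0],q[:,1]-p[1])-(.034-.027*(q[:,2]-.004)/.038),(.496,-.046),loss='soft_l1',f_scale=.003); print(len(q),s.x.round(4))
cv2.imwrite('pics/v15.png',np.hstack([cv2.resize(g['color'][130:280,240:440,::-1],(400,300)),cv2.resize(h['color'][175:325,210:410,::-1],(400,300))]))
E
```

```text
tcp_pos: [0.4931, -0.0454, 0.0402]
contact_force: [-0.1, -0.8, -0.7]
tcp_pos: [0.4938, -0.0455, 0.0297]
contact_force: [0.0, -1.2, -0.2]
clock: 36.2
tcp_pos: [0.4938, -0.0455, 0.0298]
tool_rot: [[1.0, -0.0, 0.0], [-0.0, -1.0, 0.0], [0.0, -0.0, -1.0]]
contact_force: [-0.7, 0.5, -0.0]
grip_width: 0.302
finger_force: 0.0
clock: 36.7
tcp_pos: [0.4938, -0.0454, 0.1666]
clock: 37.2
tcp_pos: [0.4933, -0.0455, 0.1939]
s vial 61 (array([0.5904, 0.0646]), 0.0011) 0.0674 0.064
s drop 81 (array([ 0.5994, -0.0439]), 0.0008) 0.0826 0.082
s bot 227 (array([0.4876, 0.0571]), 0.0007) 0.1124 0.109
s big 447 (array([ 0.4168, -0.2727]), 0.0007) 0.1446 0.142
s short 83 (array([ 0.4652, -0.4033]), 0.0011) 0.0518 0.048
s funnel 0.0869643073305945
145 [ 0.4928 -0.0453]
d vial 65 (array([0.5947, 0.0626]), 0.0014) 0.0656 0.064
d drop 109 (array([ 0.6017, -0.0435]), 0.001) 0.0825 0.082
d bot 232 (array([0.4898, 0.0574]), 0.0012) 0.1109 0.109
d big 801 (array([ 0.4189, -0.2723]), 0.0007) 0.1434 0.142
d short 187 (array([ 0.4671, -0.4024]), 0.0008) 0.0498 0.048
d funnel 0.08508867935497458
101 [ 0.4952 -0.046 ]
```

View pics/v15.png

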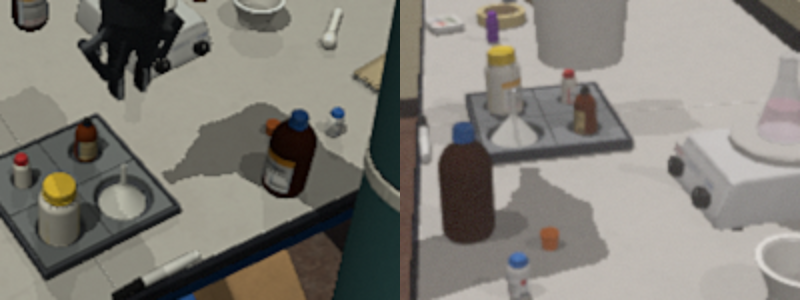

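Both views show the four parts upright on their well floors, within about 4 mm of the axes. The short vial and the large amber bottle have not moved, and the gripper is clear.

```bash
python3 -c "from station import order; print(order.sign_off())"
```

```text
the job is handed in; nothing more can be done
None
```

The job is handed in at about 37 s: vial, dropper, white bottle and funnel each stand upright in their wells within about 4 mm of the axes by camera, and the short vial and large amber bottle have not moved; sign-off gave no verdict.

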